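# Shut the slide tray and clamp it with the under-slab knob

## Task

Push the slide tray gently home under the marble slab until it meets its stop, then turn the clamp knob on the slab's underside clockwise by its lever until its steel finger bears on the tray front, and tighten it snug but not hard (about 11 N at the lever's end), so that it keeps pressing after you let go. Keep the cup and the cezve standing in the tray, and leave the stake and the press handle on the slab where they are.

Things in the scene. Friction and masses are not known exactly. Their poses are not given: they have to be found in the camera images.
- bench: Fixed marble slab on two wooden side legs, 267 x 500 mm, 25 mm thick, underside 110 mm, top 135 mm above the work surface. Origin on the work surface under the middle of the shut tray; x = direction in which the tray slides shut, y left, z up. Slab from 117 mm in front (-x) of the origin to 150 mm behind. Brass runners with guides 20 mm high reach 280 mm in front.
- tray_home (a point): Point of the bench, 8 mm above its origin, where the origin of the shut tray nominally comes to lie. A rigid wooden stop hidden under the slab really ends the tray's travel up to 5 mm before or beyond this (along bench x); where exactly is not known and must be felt.
- tray: Loose wooden slide tray, 240 mm long (x) by 220 mm wide (y), 3 mm side play, side walls 35 mm high, front panel 67 mm high, 12 mm thick, its outer face 120 mm in front (-x) of the origin. Origin at the centre of its underside, 8 mm above the work surface. Starts drawn out 50 to 100 mm towards the robot; about 0.75 kg with contents, sliding it takes 1 to 5 N, at the stop more.
- tray_pull (a point): Centre of the flat outer (-x) face of the brass pull in the middle of the tray's front panel; the face is 70 mm wide and 16 mm high, 140 mm in front of the tray's origin and 56 mm above the work surface.
- knob: Brass clamp knob hung under the slab, right of the tray: fluted hub 42 mm across with a straight lever 12 mm wide, 14 mm high, reaching 125 mm from the axis, past the slab edge. Origin on the vertical axis at the lever's mid height, 90 mm above the work surface; x along the lever, z up. Turned clockwise seen from above to tighten: the lever sweeps from the right towards the tray's middle.
- knob_grip (a point): Point on the lever's centre line, 110 mm from the axis, 90 mm above the work surface. Push here square to the lever (or pinch): 4 to 6.5 N turns the knob freely with steady drag; once the finger bears on the tray the push grows slowly (about 1 N per mm): rightly snug at 9.5 to 12 N, too tight beyond 14 N. The knob stays where it is left.
- knob_axis (a point): Point of the slab's underside (110 mm high) on the knob's axis. Below it a springy steel finger turns with the knob, 22 degrees (up to 7 more or less) clockwise of the lever; its 14 mm pin, 55 mm from the axis, hangs down to 38 mm height and swings in front of the shut tray's panel. It meets the panel after 0.6 to 1.4 rad of turning; exactly where is not known and must be felt.
- cup: Loose silver-toned tinned cup standing in the tray, 60 mm across, 58 mm high, origin at the centre of its foot, z up.
- cezve: Loose copper cezve standing in the tray, 70 mm across, 62 mm high, with a long brass handle along its x axis up to 75 mm high; origin at the centre of its foot, z up.
- stake: Loose brass mushroom-shaped planishing stake standing on the slab, 60 mm across, 87 mm high; origin at the centre of its foot.
- press: Loose bronze lever-press handle on the slab: foot 60 x 50 mm, handle 100 mm to its +y with a wooden ball, 86 mm high; origin at the centre of its foot.
Mind the look-alikes: they are no part of the job. Several things have the shape of the cup; the one meant has the colours described above.

How it is judged:
On the way, in this order (a step that is already met when the one before it is completed fails the run):
1. the tray is pushed home (its origin no more than 8 mm short of the bench's origin) (x of tray in the frame of bench above -0.008 m), for 0.1 s.
2. the knob's finger presses on the tray with at least 8 N (contact force between knob and tray above 8 N), for 0.1 s.
At the end, for the whole second after the job is handed in: the tray is home (origin no more than 8 mm short of the bench's origin) and at rest, the let-go knob's finger presses on it with 8 to 18 N, cup and cezve stand upright within 0.15 rad (x of tray in the frame of bench above -0.008 m and contact force between knob and tray between 8 and 18 N and linear speed of tray below 0.01 m/s and angle between each of cup, cezve's own z axis and vertical below 0.15 rad); the robot touches nothing.
It fails at once if the clamp is over-tightened (finger on tray above 20 N) (contact force between knob and tray above 20 N).
It fails at once if the tray is shoved hard (robot on tray above 40 N) (contact force between the arm and tray above 40 N).
It fails at once if the cup or the cezve is tipped over (angle between any of cup, cezve's own z axis and vertical above 0.5 rad).
It fails at once if the stake or the press handle is moved by more than 15 mm (distance of any of stake, press from where it was at the start of the episode above 0.015 m).
It also fails if it takes over 72 s, if anything falls off the work surface, if the arm or the gripper's body presses on something with over 40 N, if the wrist force passes 120 N, or if a joint passes its speed limit or range.

## Robot

A 6-joint arm with a two-finger parallel gripper is mounted at the origin on the work surface. World frame = base frame: x ahead of the robot, y to its left, z up, the work surface at z = 0. Lengths are in m, angles in rad, forces in N, time in s.
With the tool pointing down it reaches from about 0.2 to 0.875 m from the base axis. Payload 3.4 kg.
Tool frame: the origin (TCP) lies midway between the tips of the shut fingers; the grasp point (between the pads) lies 19 mm behind it; z points along the fingers, y is the direction in which the jaws open and shut (so a half turn about z gives the same grasp; the last joint's range is limited). The gripper opens to 94 mm and grips with 3 to 60 N. Pads are 16 mm wide; open, the fingers measure 119 mm over their backs; the gripper's body (75 mm by 177 mm) begins 78 mm behind the grasp point.
Start: joints at [1.03, 0.276, 1.505, -0, 1.361, -0.121], TCP at [0.234, 0.525, 0.205] pointing down, gripper open.
Joint ranges: [-2.89, 2.89], [-0.75, 2.08], [0.22, 2.7], [-1.18, 4.32], [0.11, 2.71], [-2.7, 2.7]. Speed limits (rad/s): [2.57, 2.57, 3.14, 3.14, 3.14, 3.14].

## Interface

Orientations are given as a unit quaternion [x, y, z, w].
In Python, from bench import ctrl gives the robot as it stands.
- The arm moves only by the shell command python3 -m creep 'ROWS' [OPENING] [FORCE]. ROWS is JSON, a list of rows, each a list of 6 numbers: the shift along the tool's x, y, z as a fraction of full scale, then the turn, a rotation vector about the tool's x, y, z as a fraction of full scale. In form: [[x, y, z, rx, ry, rz], ...]. A call has 1 to 8 rows; each row shifts and turns the pose as measured when the row begins, along the tool's axes as they then stand; what a row does not reach is not made up. Full scale, the value 1, is 0.025 m for a shift and 0.1 rad for a turn. A row lasts 1/10 s, in which the tool goes at most 50 mm and 8.59 degrees, less where a joint would pass 70% of its speed; a pose out of reach is approached as far as the arm can. A call with a number of a shift or a turn outside -1 to 1 is refused whole. A call with a gripper value outside its range is refused whole. OPENING is the gripper command: -1 is fully open, 1 is shut, values between are in proportion, set as the call begins (- or left out, the last holds). The fingers move at their own pace and stop on an object; FORCE is the grip in N (left out, the last holds). Time passes only in rows, so rows that do not move let the fingers close. It gives the time, the measured TCP pose, the force and the opening at its end, in the units of the state.
- ctrl.get_obs(): the state, without advancing time (a new reading comes with each control period).
- ctrl.camera(name): name is "scene" or "top" or "wrist"; returns a dict with "pixels" (480x640x3 uint8, blue, green, red), "range_z" (480x640 float32, m along the optical axis (not along the pixel's ray), 0 where there is no reading), "fx", "fy", "cx", "cy" (pixels), "rvec" (rotation vector, rad) and "tvec" (3), from world to camera coordinates, as OpenCV has them; the wrist camera has in their place "tool_from_camera" (4x4, takes a point from camera to tool coordinates, whose origin is the TCP and whose axes are the flange's). Camera axes: x right, y down, z forward; pixel columns grow to the right and rows downward; lengths in m; the calibration is good to about 2 mm. The wrist camera is an equidistant fisheye: a pixel r from the principal point sees the ray r / f radians off the axis. A picture is of the moment at which its call begins: read the wrist's pose just before it.
- ctrl.finish_job(): hands the job in, once; it reports no verdict.
Trained networks look in a picture, given as the dict that the camera call returned (one of the last four; its "shot" number tells which), for a name from the list of things; names that differ only in an ending like _2 or _b are one class to them, and where a whole thing is asked for, a point or a joint stands for the part that bears it (a point fixed in the world has none). Each returns a list of dicts, best first, with "p" (0 to 1); they miss things now and then, are a little off and sometimes report something else, mostly with a low value. They report only what shows in the picture. A call takes as long as a camera call. They do not tell look-alikes from the thing itself.
- ctrl.find_in(picture, label): "box" ([left, top, width, height] in pixels, round what is visible of it).
- ctrl.tip_of(picture, label): "at" ([row, column] in pixels: a listed point, or the origin of a listed thing).
The state is a dict: "t": time; "joint_positions": joint angles; "qd": joint speeds; "joint_efforts": joint torques, N m; "ee_pos": TCP position; "eef_rot": TCP orientation; "ft_force": force on the tool from outside, world axes, zero at the start; "wrist_torque": the same for the moment, N m; "grip_width": opening from 0.0 (shut) to 1.0 (fully open).
Only numpy, scipy, OpenCV 4.12 (cv2) and the standard library are available. Lean on these libraries where they do the work, as an engineer would, in place of code of your own. Each camera call takes 0.05 s, during which the arm holds its last target. There are 200 camera calls.

## Working session

There is one attempt and no reset: what is moved stays moved. The work goes in short steps, Python scripts to look and compute and a shell command to move; the robot and the scene stay as the last step left them, time stands still between calls to the robot, and variables do not carry over. Pictures are saved under pics/ and viewed, about 8 in all and at most 12, crops included, and the job is handed in when it is done.

```bash
ls; mkdir -p pics; cat > h.py <<'E'
import numpy as np, cv2
from bench import ctrl
from scipy.spatial.transform import Rotation as R
def w2(pic,rc,z=None,d=None):
    "pixel (row,col) to world; on plane z=.. or using depth"
    K=np.array([[pic['fx'],0,pic['cx']],[0,pic['fy'],pic['cy']],[0,0,1]])
    Rm=cv2.Rodrigues(np.array(pic['rvec'],float))[0]; t=np.array(pic['tvec'],float).ravel()
    ray=np.linalg.inv(K)@np.array([rc[1],rc[0],1.]); c=-Rm.T@t; v=Rm.T@ray
    if z is not None: return c+v*(z-c[2])/v[2]
    r,q=int(round(rc[0])),int(round(rc[1])); p=pic['range_z'][max(r-1,0):r+2,max(q-1,0):q+2]; d=d or np.median(p[p>0])
    return c+v*d
def px(pic,P):
    K=np.array([[pic['fx'],0,pic['cx']],[0,pic['fy'],pic['cy']],[0,0,1]])
    return cv2.projectPoints(np.array(P,float).reshape(-1,3),np.array(pic['rvec'],float),np.array(pic['tvec'],float),K,None)[0].reshape(-1,2)
E
python3 - <<'E'
from h import *
np.set_printoptions(precision=4,suppress=True)
for n in ("scene","top"):
    p=ctrl.camera(n); cv2.imwrite(f"pics/{n}0.png",p['pixels'])
    np.savez(f"{n}0.npz",**{k:v for k,v in p.items()})
    for l in ("tray_pull","knob_grip","knob_axis","tray","knob","cup","cezve","stake","press","bench"):
        for d in ctrl.tip_of(p,l)[:3]:
            a=d['at']; zz={"tray_pull":.056,"knob_grip":.09,"knob_axis":.11,"tray":.008,"knob":.09,"bench":0.,"stake":.135,"press":.135,"cup":.015,"cezve":.015}[l]
            print(n,l,round(d['p'],2),np.array(a),w2(p,a,z=zz))
o=ctrl.get_obs(); print(o)
E
```

```text
pics
scene tray_pull 0.95 [218.1 379.2] [0.4442 0.0594 0.056 ]
scene knob_grip 0.78 [207.8 275.9] [ 0.4764 -0.1347  0.09  ]
scene knob_axis 0.81 [245.8 292.4] [ 0.5696 -0.0833  0.11  ]
scene knob_axis 0.38 [300.2 287.7] [ 0.6744 -0.07    0.11  ]
scene cup 0.65 [192.5 401.6] [0.3367 0.1    0.015 ]
scene cup 0.62 [286.9 188.8] [ 0.6269 -0.2731  0.015 ]
scene stake 0.68 [300.4 287.8] [ 0.6876 -0.0654  0.135 ]
scene press 0.59 [346.8 393.9] [0.7381 0.1024 0.135 ]
scene bench 0.74 [340.9 349.8] [0.68   0.0349 0.    ]
top tray_pull 0.96 [292.8 260.4] [0.4493 0.0623 0.056 ]
top tray_pull 0.21 [218.1 349.3] [ 0.5865 -0.0842  0.056 ]
top knob_grip 0.67 [281.6 376.1] [ 0.4728 -0.1303  0.09  ]
top knob_axis 0.72 [221.6 348.2] [ 0.567  -0.0803  0.11  ]
top knob_axis 0.71 [293.7 262. ] [0.443  0.0529 0.11  ]
top knob_axis 0.7 [239.5 239.2] [0.5293 0.0959 0.11  ]
top tray 0.59 [221.4 275.8] [0.5863 0.049  0.008 ]
top knob 0.92 [224.9 348.7] [ 0.5662 -0.0822  0.09  ]
top cup 0.97 [213.5 455.3] [ 0.6138 -0.2798  0.015 ]
top cup 0.91 [358.6 239.8] [0.3376 0.0954 0.015 ]
top cup 0.9 [241.3 302.3] [ 0.5496 -0.0022  0.015 ]
top cezve 0.92 [239.5 239.4] [0.548  0.1122 0.015 ]
top stake 0.94 [148.  342.2] [ 0.6843 -0.0653  0.135 ]
top press 0.72 [113.8 242.1] [0.7373 0.1031 0.135 ]
top bench 0.65 [175.9 283.1] [0.6772 0.0415 0.    ]
{'t': 1.1, 'joint_positions': array([ 1.03  ,  0.2759,  1.5049, -0.    ,  1.3607, -0.121 ]), 'qd': array([ 0.0003,  0.0021, -0.001 , -0.0004, -0.0005,  0.001 ]), 'joint_efforts': array([  0.0007, -40.4486, -23.75  ,   0.0699,   0.0244,   0.    ]), 'ee_pos': array([0.2344, 0.5251, 0.2055]), 'eef_rot': array([0.2084, 0.9781, 0.    , 0.    ]), 'ft_force': array([ 0.3152, -0.354 ,  0.4878]), 'wrist_torque': array([ 0.0181, -0.0077,  0.0205]), 'grip_width': 0.9991961880277221}
```

```bash
python3 - <<'E'
import cv2,numpy as np
s=cv2.imread('pics/scene0.png');t=cv2.imread('pics/top0.png')
a=cv2.resize(s[130:400,140:540],(800,540));cv2.imwrite('pics/scene_c.png',a)
b=cv2.resize(t[80:380,180:480],(600,600));cv2.imwrite('pics/top_c.png',b)
E
```

```text
(no output)
```

View pics/scene_c.png

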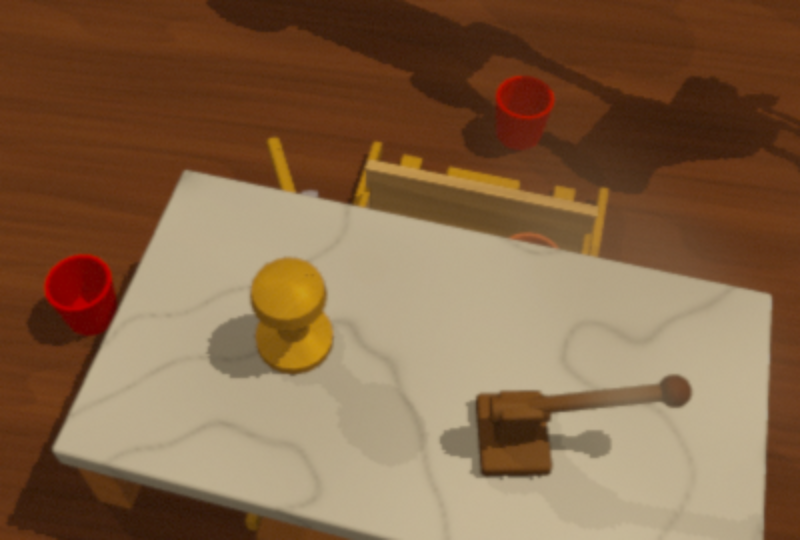

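View pics/top_c.png

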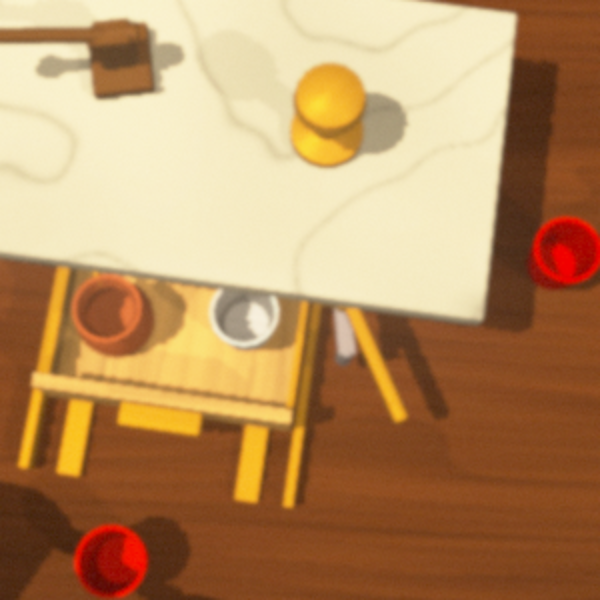

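The scene view shows the yawed slab with the stake and the press. The look-alike cups are red, at top (213,455) and (358,240). The meant ones are in the tray: the silver cup at top (241,302) and the copper cezve at (239,239). The lever comes out right of the tray. Next I fit the slab from the depth.

```bash
cat >> h.py <<'E'
def cloud(p):
    r,c=np.mgrid[0:480,0:640]; d=p['range_z']; Rm=cv2.Rodrigues(np.array(p['rvec'],float))[0]
    q=np.stack([(c-p['cx'])/p['fx']*d,(r-p['cy'])/p['fy']*d,d],-1)-np.array(p['tvec'],float).ravel()
    q=q@Rm; q[d<=0]=np.nan; return q
E
python3 - <<'E'
from h import *
np.set_printoptions(precision=4,suppress=True)
for n in ("scene","top"):
    p=dict(np.load(n+"0.npz",allow_pickle=True)); q=cloud(p)
    m=(np.abs(q[...,2]-.135)<.006)&(q[...,0]<1)
    m=cv2.morphologyEx(m.astype(np.uint8),cv2.MORPH_OPEN,np.ones((5,5)))
    k,lab,st,_=cv2.connectedComponentsWithStats(m); i=1+np.argmax(st[1:,4]); P=q[lab==i]
    rect=cv2.minAreaRect(P[:,:2].astype(np.float32)); print(n,len(P),P[:,2].mean(),rect,cv2.boxPoints(rect).tolist())
    for z0,nm in ((.056,'pull'),(.09,'lever')):
        mm=(np.abs(q[...,2]-z0)<.012)&(q[...,0]>.35)&(q[...,0]<.56)&(np.abs(q[...,1])<.2)
        k,lab,st,ce=cv2.connectedComponentsWithStats(mm.astype(np.uint8))
        for i in range(1,k):
            if st[i,4]>25:
                X=q[lab==i]; rr=cv2.minAreaRect(X[:,:2].astype(np.float32)); print('  ',nm,st[i],X.mean(0),rr, cv2.boxPoints(rr).tolist())
E
```

```text
scene 49333 0.13542413499331482 ((0.6936737298965454, 0.03933979570865631), (0.4999532401561737, 0.2696016728878021), 84.1621322631836) [[0.5341458916664124, -0.19562925398349762], [0.8023493885993958, -0.22305147349834442], [0.8532015681266785, 0.27430886030197144], [0.5849980711936951, 0.30173105001449585]]
   pull [389 182  25  12 134] [0.3599 0.0948 0.0535] ((0.35853904485702515, 0.0947032943367958), (0.04934070259332657, 0.014903335832059383), 89.21793365478516) [[0.3507513403892517, 0.07013694941997528], [0.36565327644348145, 0.06993353366851807], [0.3663267493247986, 0.11926963925361633], [0.35142481327056885, 0.11947305500507355]]
   pull [363 213  37  12 163] [0.4513 0.0642 0.0645] ((0.4509451985359192, 0.06358980387449265), (0.06949888914823532, 0.013176007196307182), 83.85159301757812) [[0.440673291683197, 0.02974584326148033], [0.45377349853515625, 0.028334643691778183], [0.46121710538864136, 0.09743376076221466], [0.44811689853668213, 0.09884496033191681]]
   pull [320 216 118  41 943] [0.4777 0.0626 0.0554] ((0.4866815507411957, 0.060155369341373444), (0.219193100929260
[... 2864 characters left out ...]
0.17215022444725037]]
   pull [221 342  32  11 118] [0.3586 0.098  0.0559] ((0.3579867482185364, 0.09570271521806717), (0.015618538483977318, 0.05009324103593826), 0.4574873745441437) [[0.3499777615070343, 0.12068618088960648], [0.3503777086734772, 0.07059454172849655], [0.36599573493003845, 0.07071924954652786], [0.3655957877635956, 0.12081088870763779]]
   lever [341 232  43  59 684] [ 0.512  -0.1079  0.0947] ((0.5074413418769836, -0.10521478950977325), (0.11487641930580139, 0.03109409660100937), 25.154870986938477) [[0.4488418996334076, -0.11555725336074829], [0.46205899119377136, -0.1437024474143982], [0.5660407543182373, -0.09487232565879822], [0.5528236627578735, -0.06672713160514832]]
```

```bash
cat > g.py <<'E'
import sys
from h import *
np.set_printoptions(precision=4,suppress=True)
o=ctrl.get_obs(); M=R.from_quat(o['eef_rot']).as_matrix()
u=np.array([.9948,-.1017,0]);v=np.array([.1017,.9948,0]);O=np.array([.6776,.0407,0])
p=o['ee_pos']; b=p-O
print('t',o['t'],'pos',p,'bench',b@u,b@v,'yaw',np.degrees(np.arctan2(M[1,0],M[0,0])),'tilt',M[:,2],'F',o['ft_force'],'Ftool',M.T@o['ft_force'],'g',o['grip_width'])
if len(sys.argv)>3:
    a=list(map(float,sys.argv[1:5])); d=M.T@(np.array(a[:3])-p)/.025
    N=R.from_euler('z',a[3],degrees=True).as_matrix()@np.diag([1,-1,-1]); rv=(R.from_matrix(M.T@N)).as_rotvec()/.1
    print('units shift',d,'turn',rv)
E
python3 -m creep '[[0,0,0,0,0,-0.8],[0,0,0,0,0,-0.8],[0,0,0,0,0,-0.8],[0,0,0,0,0,-0.77],[0,0,0,0,0,0]]' 1 20
python3 g.py .415 .068 .205 174.15
```

```text
t: 1.6
ee_pos: [0.2344, 0.5251, 0.2055]
eef_rot: [0.045, 0.999, 0.0, 0.0]
ft_force: [0.0, -0.2, -0.4]
grip_width: 0.615
t 1.6 pos [0.2344 0.5251 0.2055] bench -0.49018473072698243 0.4368374148265627 yaw 174.80632138403578 tilt [ 0.0001  0.0002 -1.    ] F [ 0.0113 -0.2489 -0.39  ] Ftool [-0.0338 -0.2469  0.3899] g 0.6149982637726583
units shift [ -8.8505 -17.5562   0.0183] turn [0.0016 0.0005 0.1145]
```

```bash

python3 -m creep '[[-0.5,-1,0,0,0,0.1],[-0.5,-1,0,0,0,0],[-0.5,-1,0,0,0,0],[-0.5,-1,0,0,0,0],[-0.5,-1,0,0,0,0],[-0.5,-1,0,0,0,0],[-0.5,-1,0,0,0,0],[-0.5,-1,0,0,0,0]]' | head -2
python3 -m creep '[[-0.5,-1,0,0,0,0],[-0.5,-1,0,0,0,0],[-0.5,-1,0,0,0,0],[-0.5,-1,0,0,0,0],[-0.5,-1,0,0,0,0],[-0.5,-1,0,0,0,0],[-0.5,-1,0,0,0,0],[0,0,0,0,0,0]]' | head -2
python3 g.py .415 .068 .205 174.15
```

```text
t: 2.4
ee_pos: [0.3147, 0.3122, 0.2049]
t: 3.2
ee_pos: [0.3847, 0.1184, 0.2061]
t 3.2 pos [0.3847 0.1184 0.2061] bench -0.29928897603288734 0.047468841226979336 yaw 172.67851242291582 tilt [ 0.0073  0.0031 -1.    ] F [-0.1733 -0.1875  0.1101] Ftool [ 0.1473 -0.2076 -0.112 ] g 0.005527859738799302
units shift [-1.4591 -1.8437  0.047 ] turn [ 0.0392  0.0688 -0.2567]
```

```bash

python3 -m creep '[[-0.75,-0.95,0,0.04,0.07,-0.25],[-0.75,-0.95,0,0,0,0],[0,0,0,0,0,0]]' | head -2
python3 g.py .418 .067 .057 174.15
```

```text
t: 3.5
ee_pos: [0.4169, 0.0672, 0.2066]
t 3.5 pos [0.4169 0.0672 0.2066] bench -0.2620860093034479 -0.00011460856429659425 yaw 173.91948973407833 tilt [ 0.0006  0.0027 -1.    ] F [-0.0087  0.8716 -0.4602] Ftool [0.1011 0.8645 0.4626] g 0.004089349720214495
units shift [-0.0447 -0.0213  5.9826] turn [ 0.0276  0.0029 -0.0402]
```

```bash

python3 -m creep '[[0,0,1,0.03,0,-0.04],[0,0,1,0,0,0],[0,0,1,0,0,0],[0,0,1,0,0,0],[0,0,1,0,0,0],[0,0,0.9,0,0,0],[0,0,0,0,0,0]]' | head -2
python3 g.py .528 .056 .057 174.15
```

```text
t: 4.2
ee_pos: [0.4149, 0.0768, 0.0562]
t 4.2 pos [0.4149 0.0768 0.0562] bench -0.2650008979304615 0.009229683658260934 yaw 173.7186030796201 tilt [ 0.0027  0.0072 -1.    ] F [-0.5398  0.3437 -0.5053] Ftool [0.5752 0.2788 0.5063] g 0.003320738363124324
units shift [-4.5878 -0.3332 -0.0244] turn [ 0.0747  0.019  -0.0752]
```

```bash

python3 -m creep '[[0,-0.37,0,0.075,0.02,-0.075],[-0.3,0,0,0,0,0],[-0.3,0,0,0,0,0],[-0.3,0,0,0,0,0]]' | head -4
python3 g.py .528 .056 .057 174.15
```

```text
t: 4.6
ee_pos: [0.4379, 0.0666, 0.0593]
eef_rot: [0.05, 0.999, 0.0, 0.001]
ft_force: [-1.8, 1.3, -1.1]
t 4.6 pos [0.4379 0.0666 0.0593] bench -0.24109363983614523 0.0013458899542933694 yaw 174.21178994940053 tilt [ 0.0027  0.0004 -1.    ] F [-1.8463  1.2739 -1.1108] Ftool [1.9683 1.0805 1.1063] g 0.003501075477591071
units shift [-3.6284 -0.0568  0.101 ] turn [0.0064 0.0262 0.0108]
```

```bash

python3 -m creep '[[-0.2,0,0.1,0,0.02,0.01],[-0.2,0,0,0,0,0],[-0.2,0,0,0,0,0],[-0.2,0,0,0,0,0],[-0.2,0,0,0,0,0],[-0.2,0,0,0,0,0],[-0.2,0,0,0,0,0],[-0.2,0,0,0,0,0]]' | head -4
python3 g.py .528 .056 .057 174.15
```

```text
t: 5.4
ee_pos: [0.479, 0.0621, 0.0571]
eef_rot: [0.052, 0.999, 0.0, -0.002]
ft_force: [-3.4, 0.1, 2.0]
t 5.4 pos [0.479  0.0621 0.0571] bench -0.19974206175854925 0.0011047567356665226 yaw 174.07213233795966 tilt [-0.0049  0.0013 -1.    ] F [-3.441   0.0527  2.0126] Ftool [ 3.438  -0.3015 -1.9958] g 0.003873893610248692
units shift [-1.9747 -0.0408 -0.0056] turn [ 0.0075 -0.0496 -0.0136]
```

Sliding at about 3.4 N. There are about 45 mm left before the ±5 mm zone.

```bash

python3 -m creep '[[-0.2,0,0,0,-0.05,0],[-0.2,0,0,0,0,0],[-0.2,0,0,0,0,0],[-0.2,0,0,0,0,0],[-0.2,0,0,0,0,0],[-0.2,0,0,0,0,0],[-0.2,0,0,0,0,0]]' | head -4
python3 -m creep '[[-0.08,0,0,0,0,0],[-0.08,0,0,0,0,0]]' | head -4
python3 g.py .528 .056 .057 174.15
```

```text
t: 6.1
ee_pos: [0.517, 0.0582, 0.057]
eef_rot: [0.052, 0.999, 0.0, 0.0]
ft_force: [-2.9, 0.6, 2.1]
t: 6.3
ee_pos: [0.522, 0.0576, 0.0569]
eef_rot: [0.052, 0.999, 0.0, 0.0]
ft_force: [-2.9, 0.4, 1.7]
t 6.3 pos [0.522  0.0576 0.0569] bench -0.15648954670252563 0.0010343378136670363 yaw 174.07072371411184 tilt [ 0.0009  0.0006 -1.    ] F [-2.868   0.4375  1.698 ] Ftool [ 2.8964  0.1401 -1.7003] g 0.005546420479865048
units shift [-0.2445 -0.0407 -0.0031] turn [ 0.007   0.0082 -0.0138]
```

```bash

for i in 1 2 3; do echo; done >/dev/null
python3 -m creep '[[-0.06,0,0,0,0,0],[-0.06,0,0,0,0,0]]' | grep -E "pos|force"
python3 -m creep '[[-0.06,0,0,0,0,0],[0,0,0,0,0,0]]' | grep -E "pos|force"
python3 -m creep '[[-0.06,0,0,0,0,0],[0,0,0,0,0,0]]' | grep -E "pos|force"
python3 g.py .528 .056 .057 174.15
```

```text
ee_pos: [0.5243, 0.0574, 0.0568]
ft_force: [-5.8, 0.1, 4.6]
ee_pos: [0.5242, 0.0574, 0.0567]
ft_force: [-1.0, 0.3, 0.0]
ee_pos: [0.5242, 0.0573, 0.0566]
ft_force: [-0.9, 1.1, 1.1]
t 6.9 pos [0.5242 0.0573 0.0566] bench -0.15427577277138133 0.0009575199310400441 yaw 174.07811787119545 tilt [-0.0071  0.0011 -1.    ] F [-0.9408  1.1     1.0707] Ftool [ 1.0569  0.9974 -1.0627] g 0.007527884563854645
units shift [-0.1558 -0.0378 -0.0178] turn [ 0.0038 -0.0718 -0.0126]
```

```bash

python3 -m creep '[[-0.12,0,0,0,-0.07,0]]' | grep -E "pos|force"
python3 -m creep '[[-0.16,0,0,0,0,0]]' | grep -E "pos|force"
python3 -m creep '[[-0.2,0,0,0,0,0]]' | grep -E "pos|force"
python3 -m creep '[[-0.2,0,0,0,0,0]]' | grep -E "pos|force"
python3 g.py
python3 - <<'E'
from h import *
for n in ("scene","top"):
    p=ctrl.camera(n); cv2.imwrite(f"pics/{n}1.png",p['pixels'])
    np.savez(f"{n}1.npz",**{k:v for k,v in p.items()})
s=cv2.imread('pics/scene1.png');t=cv2.imread('pics/top1.png')
a=cv2.resize(s[150:300,240:440],(533,400),interpolation=2);b=cv2.resize(t[200:320,180:260+0+60],(467,400))
cv2.imwrite('pics/c1.png',cv2.hconcat([a,b])[:, :800])
E
```

```text
ee_pos: [0.5244, 0.0573, 0.0563]
ft_force: [-10.6, 0.0, 8.8]
ee_pos: [0.5244, 0.0572, 0.056]
ft_force: [-11.0, 0.6, 7.5]
ee_pos: [0.5244, 0.057, 0.0555]
ft_force: [-12.0, 2.1, 8.9]
ee_pos: [0.5243, 0.057, 0.0551]
ft_force: [-11.2, 1.3, 8.5]
t 7.3 pos [0.5243 0.057  0.0551] bench -0.1542057944949481 0.0006433418915268406 yaw 174.09399738808025 tilt [-0.0334  0.0024 -0.9994] F [-11.2382   1.2669   8.5186] Ftool [11.5874  0.0956 -8.1358] g 0.004610362268902753
```

View pics/c1.png

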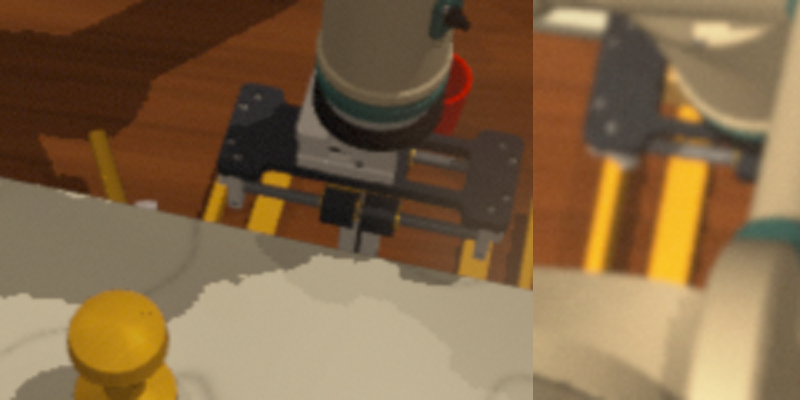

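The gripper is in front of the slab with the fingers on the pull, and the tray is holding against about 11 N. I'll press once a bit firmer with the tilt corrected, then retreat and measure the panel.

```bash

python3 -m creep '[[-0.1,0,0,0,-0.33,0]]' | grep -E "pos|force"
python3 -m creep '[[-0.25,0,0,0,0,0]]' | grep -E "pos|force"
python3 -m creep '[[-0.35,0,0,0,0,0]]' | grep -E "pos|force"
python3 g.py .5 .06 .057 174.15
```

```text
ee_pos: [0.5243, 0.057, 0.0544]
ft_force: [-4.9, 0.3, 3.5]
ee_pos: [0.5244, 0.057, 0.054]
ft_force: [-16.7, 2.0, 12.3]
ee_pos: [0.5243, 0.0569, 0.0533]
ft_force: [-19.3, 1.3, 13.9]
t 7.7 pos [0.5243 0.0569 0.0533] bench -0.15415443863384032 0.0005552466033755983 yaw 174.10100191944838 tilt [-0.0337  0.0015 -0.9994] F [-19.3364   1.2972  13.8525] Ftool [ 19.8234  -0.7234 -13.1901] g 0.005840960764055882
units shift [ 0.9838  0.022  -0.1143] turn [-0.0199 -0.3373 -0.0082]
```

Firm stop. Now I retreat and rise.

```bash

python3 -m creep '[[0.1,0,0,0,0,0],[0.9,0,0,0,-0.3,0],[0.4,0,-0.8,0,0,0],[0,0,-1,0,0,0],[0,0,-1,0,0,0],[0,0,-1,0,0,0],[0,0,-1,0,0,0],[0,0,-1,0,0,0]]' | grep -E "pos|force"
python3 -m creep '[[0.8,0.8,0,0,0,0],[0.8,0.8,0,0,0,0],[0.8,0.8,0,0,0,0],[0.8,0.8,0,0,0,0],[0,0,0,0,0,0]]' | grep -E "pos|force"
python3 g.py
python3 - <<'E'
from h import *
u=np.array([.9948,-.1017]);v=np.array([.1017,.9948]);O=np.array([.6776,.0407])
for n in ("scene","top"):
    p=ctrl.camera(n); cv2.imwrite(f"pics/{n}2.png",p['pixels'])
    np.savez(f"{n}2.npz",**{k:v for k,v in p.items()})
    for l,z in (("tray_pull",.056),("knob_grip",.09),("knob_axis",.11)):
        for d in ctrl.tip_of(p,l)[:2]:
            w=w2(p,d['at'],z=z); print(n,l,d['p'],d['at'],w,(w[:2]-O)@u,(w[:2]-O)@v)
    q=cloud(p); b=np.stack([(q[...,:2]-O)@u,(q[...,:2]-O)@v,q[...,2]],-1)
    m=(abs(b[...,2]-.06)<.02)&(abs(b[...,1])<.03)&(b[...,0]>-.2)&(b[...,0]<-.115)
    if m.sum(): print(m.sum(),np.percentile(b[m],[1,10,50,90,99],axis=0))
s=cv2.imread('pics/scene2.png');t=cv2.imread('pics/top2.png')
a=cv2.resize(s[150:300,240:440],(533,400),interpolation=2);b=cv2.resize(t[200:350,220:400],(480,400))
cv2.imwrite('pics/c2.png',cv2.resize(cv2.hconcat([a,b]),(800,316)))
E
```

```text
ee_pos: [0.4986, 0.0599, 0.2026]
ft_force: [1.5, 0.6, -1.0]
ee_pos: [0.4412, 0.1504, 0.2078]
ft_force: [0.8, -0.0, -0.8]
t 9.0 pos [0.4412 0.1504 0.2078] bench -0.24630975376689573 0.08504843569165461 yaw 173.87615145246664 tilt [ 0.0597 -0.001  -0.9982] F [ 0.7703 -0.0392 -0.8221] Ftool [-0.7198  0.0385  0.8666] g 0.004215262569914844
scene knob_grip 0.54 [206.9, 276.8] [ 0.47401168 -0.13347189  0.09      ] -0.18481638178602472 -0.19397113106301872
scene knob_axis 0.64 [245.6, 290.8] [ 0.5696298  -0.08610379  0.11      ] -0.09451281120646582 -0.1371249806253916
top tray_pull 0.61 [245.8, 269.1] [0.53107357 0.05281126 0.056     ] -0.1469962120214374 -0.0028534607491473366
top knob_grip 0.94 [284.1, 379.8] [ 0.46898561 -0.13639489  0.09      ] -0.18951904827497776 -0.19739007932753658
top knob_grip 0.7 [148.7, 345.2] [ 0.7011634  -0.07156001  0.09      ] 0.0348577170663357 -0.10927986092518087
top knob_axis 0.81 [219.4, 348.7] [ 0.57076004 -0.08103693  0.11      ] -0.09390374467677504 -0.1319695204677406
top knob_axis 0.56 [223.3, 348.3] [ 0.5641638  -0.08060433  0.11      ] -0.10050968421116234 -0.1322100067586193
663 [[-1.43896422e-01 -2.93085529e-02  5.19270165e-02]
 [-1.42675994e-01 -2.37806415e-02  6.16258678e-02]
 [-1.29341056e-01 -1.35119894e-04  6.50316385e-02]
 [-1.18228918e-01  2.41369293e-02  7.58705905e-02]
 [-1.15288490e-01  2.93719131e-02  7.80871575e-02]]
```

View pics/c2.png

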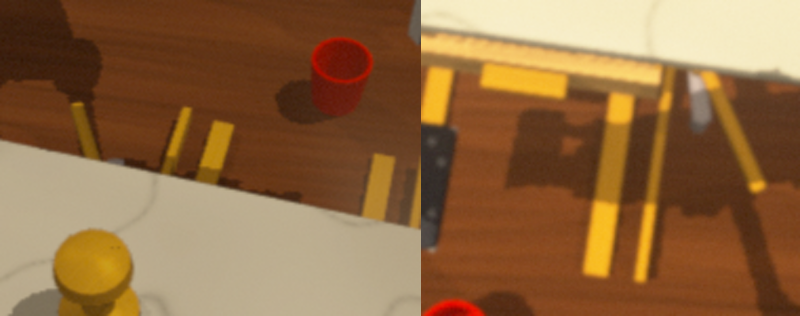

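```bash

python3 -m creep '[[0,0,0,0,0.6,1],[0,0,0,0,0,1],[0,0,0,0,0,1],[0,0,0,0,0,1],[0,0,0,0,0,1],[0,0,0,0,0,1],[0,0,0,0,0,1],[0,0,0,0,0,1]]' | grep -E "pos|force"
python3 -m creep '[[0,0,0,0,0,1],[0,0,0,0,0,1],[0,0,0,0,0,0]]' | grep -E "pos|force"
python3 g.py .4865 -.1637 .205 115.4
```

```text
ee_pos: [0.4461, 0.1436, 0.2057]
ft_force: [0.2, -0.0, 0.2]
ee_pos: [0.4475, 0.1421, 0.2052]
ft_force: [0.5, 0.3, -0.2]
t 10.5 pos [0.4475 0.1421 0.2052] bench -0.23919531315207881 0.07751731622210067 yaw 113.42967932477976 tilt [-0.0047  0.0055 -1.    ] F [ 0.4895  0.3089 -0.2206] Ftool [0.0872 0.5724 0.2199] g 0.0031303404160505457
units shift [-11.8447  -3.4341  -0.0668] turn [-0.0202 -0.0699 -0.3438]
```

```bash

python3 -m creep '[[-0.9,-0.26,0,-0.02,-0.07,-0.34],[-1,-0.28,0,0,0,0],[-1,-0.28,0,0,0,0],[-1,-0.28,0,0,0,0],[-1,-0.28,0,0,0,0],[-1,-0.28,0,0,0,0],[-1,-0.28,0,0,0,0],[-1,-0.28,0,0,0,0]]' | grep -E "pos|force"
python3 -m creep '[[-1,-0.28,0,0,0,0],[-0.9,-0.28,0,0,0,0],[-0.8,-0.28,0,0,0,0],[0,0,0,0,0,0]]' | grep -E "pos|force"
python3 g.py .4865 -.1637 .100 115.4
```

```text
ee_pos: [0.4859, -0.0672, 0.2044]
ft_force: [0.2, 0.4, -0.3]
ee_pos: [0.499, -0.1449, 0.2037]
ft_force: [-0.7, 0.5, -0.3]
t 11.7 pos [ 0.499  -0.1449  0.2037] bench -0.15876156420603607 -0.20277671256795282 yaw 116.91097701412367 tilt [ 0.0021 -0.0011 -1.    ] F [-0.6855  0.4564 -0.2818] Ftool [ 0.7178 -0.4051  0.2799] g 0.004352191942483644
units shift [-0.4361 -0.7936  4.1478] turn [0.0142 0.0194 0.2637]
```

```bash

python3 -m creep '[[-0.43,-0.8,0,0.01,0.02,0.26],[0,0,0,0,0,0],[0,0,0.9,0,0,0],[0,0,0.9,0,0,0],[0,0,0.9,0,0,0],[0,0,0.9,0,0,0],[0,0,0,0,0,0]]' | grep -E "pos|force"
python3 g.py .4865 -.1637 .086 115.4
```

```text
ee_pos: [0.4881, -0.1584, 0.1119]
ft_force: [-1.4, 0.6, 0.3]
t 12.4 pos [ 0.4881 -0.1584  0.1119] bench -0.16826454890892184 -0.21733424487836597 yaw 115.830975484582 tilt [ 0.0053  0.0057 -1.    ] F [-1.3985  0.6033  0.3045] Ftool [ 1.1532 -0.9936 -0.3085] g 0.005270885286435435
units shift [-0.1659 -0.1576  1.0335] turn [ 0.0724 -0.0281  0.0751]
```

```bash

python3 -m creep '[[-0.1,-0.15,0.95,0.07,-0.03,0.07],[0,0,0.1,0,0,0],[0,0,0,0,0,0]]' | grep -E "pos|force"
python3 -m creep '[[0,0,0,0,0,0]]' | grep -E "force"
python3 -m creep '[[0,0,0,0,0,0]]' | grep -E "force"
python3 g.py .4711 -.1312 .086 115.4
```

```text
ee_pos: [0.4884, -0.1604, 0.0877]
ft_force: [-0.0, 0.1, -0.6]
ft_force: [0.1, 0.1, 0.0]
ft_force: [-0.3, -0.9, -0.2]
t 12.9 pos [ 0.4901 -0.1605  0.0902] bench -0.16602045888571682 -0.21917391239274828 yaw 115.67688792036643 tilt [ 0.0082 -0.0012 -1.    ] F [-0.2521 -0.8771 -0.202 ] Ftool [-0.6803 -0.6086  0.2009] g 0.005339619279207678
units shift [ 1.3856 -0.1807  0.1619] turn [0.0689 0.0459 0.0485]
```

```bash

python3 -m creep '[[0.3,-0.1,0.2,0.07,0.05,0.05],[0.25,-0.05,0.05,0,0,0]]' | grep -E "pos|force"
python3 -m creep '[[0.15,0,0.05,0,0,0]]' | grep -E "pos|force"
python3 -m creep '[[0.1,0,0.05,0,0,0]]' | grep -E "pos|force"
python3 g.py .4711 -.1312 .086 115.4
```

```text
ee_pos: [0.482, -0.15, 0.0854]
ft_force: [-0.7, 0.2, 0.4]
ee_pos: [0.4799, -0.146, 0.0842]
ft_force: [0.4, -0.3, 0.1]
ee_pos: [0.4791, -0.1442, 0.0833]
ft_force: [0.4, -4.9, 2.6]
t 13.3 pos [ 0.4791 -0.1442  0.0833] bench -0.17865067660118455 -0.20413748214964245 yaw 115.38868438144861 tilt [ 0.0043 -0.0032 -1.    ] F [ 0.4191 -4.8737  2.5582] Ftool [-4.5947 -1.7047 -2.5409] g 0.007442638124283261
units shift [ 0.6071 -0.0661 -0.1122] turn [ 0.0248  0.0469 -0.0019]
```

```bash
cat > k.py <<'E'
from h import *
np.set_printoptions(precision=3,suppress=True)
A=np.array([.5705,-.084])
o=ctrl.get_obs(); M=R.from_quat(o['eef_rot']).as_matrix(); p=o['ee_pos']
d=A-p[:2]; L=np.hypot(*d); off=.016; th=np.arctan2(d[1],d[0])-np.arcsin(off/L)  # lever rev. direction angle
th=np.arctan2(d[1],d[0]); th=th-np.arcsin(off/L) if 0 else th-0*off
a=th+np.arcsin(off/L)*(-1)  # lever direction (towards axis)
t=np.array([-np.sin(a),np.cos(a)]); e=np.array([np.cos(a),np.sin(a)])
yaw=np.arctan2(M[1,0],M[0,0]); F=o['ft_force']
print('t %.1f'%o['t'],'pos',p,'lever %.1f deg turned %.3f'%(np.degrees(a),np.radians(25.4)-a),'along %.4f'%(d@e),'push %.2f'%(-F[:2]@t),'inward %.2f'%(F[:2]@e),'Fz %.2f'%F[2],'yaw err(deg) %.1f'%(np.degrees(yaw-a)-90),'tilt',M.T@np.array([0,0,-1])*10,'z units %.2f'%((p[2]-.086)/.025))
E
python3 k.py
python3 -m creep '[[0.22,-0.03,-0.05,0,0,0.5],[0.22,-0.03,0,0,0,0.5],[0.22,-0.03,0,0,0,0.5],[0.22,-0.03,0,0,0,0.5]]' | grep -E "pos|force"
python3 k.py
```

```text
t 13.3 pos [ 0.479 -0.144  0.083] lever 25.0 deg turned 0.007 along 0.1083 push 4.60 inward -1.68 Fz 2.56 yaw err(deg) 0.4 tilt [ 0.047 -0.025 10.   ] z units -0.11
ee_pos: [0.4726, -0.1341, 0.0851]
ft_force: [0.1, -6.2, -1.5]
t 13.7 pos [ 0.473 -0.134  0.085] lever 18.7 deg turned 0.117 along 0.1088 push 5.92 inward -1.86 Fz -1.54 yaw err(deg) -4.9 tilt [ 0.266 -0.076  9.996] z units -0.04
```

```bash

python3 -m creep '[[0.32,-0.05,0,0,0.26,0.2],[0.32,-0.05,0,0,0,0.3],[0.32,-0.05,0,0,0,0.4],[0.32,-0.05,0,0,0,0.4]]' | grep -E "force"
python3 k.py
```

```text
ft_force: [1.4, -5.4, -1.0]
t 14.1 pos [ 0.465 -0.113  0.085] lever 7.0 deg turned 0.321 along 0.1081 push 5.51 inward 0.75 Fz -1.01 yaw err(deg) -0.5 tilt [ 0.2   -0.142  9.997] z units -0.03
```

```bash

python3 -m creep '[[0.25,-0.04,0,-0.14,0.2,0.4],[0.25,-0.04,0,0,0,0.4]]' | grep -E "force"
python3 k.py
python3 -m creep '[[0.16,-0.03,0,0,0,0.25],[0.16,-0.03,0,0,0,0.25]]' | grep -E "force"
python3 k.py
```

```text
ft_force: [0.1, -5.7, -2.2]
t 14.3 pos [ 0.463 -0.105  0.085] lever 2.5 deg turned 0.400 along 0.1080 push 5.70 inward -0.16 Fz -2.17 yaw err(deg) -0.5 tilt [ 0.067 -0.318  9.995] z units -0.03
ft_force: [-0.3, -5.2, -2.0]
t 14.5 pos [ 0.462 -0.101  0.085] lever 0.3 deg turned 0.437 along 0.1081 push 5.24 inward -0.33 Fz -1.98 yaw err(deg) -1.3 tilt [ 0.139 -0.348  9.993] z units -0.03
```

```bash

python3 -m creep '[[0.2,-0.03,0,0.35,0.14,0.2],[0.2,-0.03,0,0,0,0.25]]' | grep -E "force"
python3 k.py
python3 -m creep '[[0.2,-0.03,0,0,0,0.3],[0.2,-0.03,0,0,0,0.3]]' | grep -E "force"
python3 k.py
python3 -m creep '[[0.2,-0.03,0,0,0,0.3],[0.2,-0.03,0,0,0,0.3]]' | grep -E "force"
python3 k.py
```

```text
ft_force: [0.6, -6.5, -1.7]
t 14.7 pos [ 0.462 -0.095  0.085] lever -2.8 deg turned 0.493 along 0.1083 push 6.50 inward 0.96 Fz -1.73 yaw err(deg) -0.6 tilt [ 0.08  -0.008 10.   ] z units -0.03
ft_force: [0.3, -5.7, 0.3]
t 14.9 pos [ 0.461 -0.089  0.085] lever -5.9 deg turned 0.547 along 0.1084 push 5.60 inward 0.93 Fz 0.28 yaw err(deg) -0.9 tilt [ 0.168 -0.025  9.999] z units -0.02
ft_force: [-1.8, -6.8, -0.1]
t 15.1 pos [ 0.461 -0.083  0.086] lever -9.1 deg turned 0.602 along 0.1085 push 6.99 inward -0.70 Fz -0.12 yaw err(deg) -1.1 tilt [ 0.253 -0.053  9.997] z units -0.02
```

```bash

python3 -m creep '[[0.18,-0.03,0,0.05,0.2,0.2]]' | grep -E "xxx"; python3 k.py
python3 -m creep '[[0.18,-0.03,0,0,0,0.25]]' | grep -E "xxx"; python3 k.py
python3 -m creep '[[0.18,-0.03,0,0,0,0.25]]' | grep -E "xxx"; python3 k.py
python3 -m creep '[[0.18,-0.03,0,0,0,0.25]]' | grep -E "xxx"; python3 k.py
```

```text
t 15.2 pos [ 0.461 -0.079  0.085] lever -10.8 deg turned 0.632 along 0.1084 push 6.58 inward 1.03 Fz -2.84 yaw err(deg) -0.4 tilt [ 0.087 -0.017 10.   ] z units -0.02
t 15.3 pos [ 0.461 -0.077  0.085] lever -12.1 deg turned 0.654 along 0.1085 push 5.59 inward 0.85 Fz -0.12 yaw err(deg) -0.6 tilt [ 0.125 -0.027  9.999] z units -0.02
t 15.4 pos [ 0.461 -0.074  0.085] lever -13.4 deg turned 0.677 along 0.1085 push 5.82 inward 0.47 Fz 0.84 yaw err(deg) -0.7 tilt [ 0.163 -0.038  9.999] z units -0.02
t 15.5 pos [ 0.461 -0.072  0.085] lever -14.8 deg turned 0.701 along 0.1086 push 6.78 inward 0.77 Fz -0.20 yaw err(deg) -0.7 tilt [ 0.202 -0.052  9.998] z units -0.02
```

```bash

python3 -m creep '[[0.18,-0.03,0,0.05,0.2,0.2]]' | grep -E "xxx"; python3 k.py
python3 -m creep '[[0.18,-0.03,0,0,0,0.25]]' | grep -E "xxx"; python3 k.py
python3 -m creep '[[0.18,-0.03,0,0,0,0.25]]' | grep -E "xxx"; python3 k.py
python3 -m creep '[[0.18,-0.03,0,0,0,0.25]]' | grep -E "xxx"; python3 k.py
```

```text
t 15.6 pos [ 0.462 -0.069  0.085] lever -16.4 deg turned 0.730 along 0.1085 push 5.77 inward 2.52 Fz -2.17 yaw err(deg) -0.1 tilt [ 0.034 -0.016 10.   ] z units -0.03
t 15.7 pos [ 0.462 -0.066  0.085] lever -17.7 deg turned 0.753 along 0.1086 push 5.04 inward 2.35 Fz 0.29 yaw err(deg) -0.2 tilt [ 0.069 -0.022 10.   ] z units -0.03
t 15.8 pos [ 0.463 -0.064  0.085] lever -19.1 deg turned 0.777 along 0.1086 push 6.52 inward 0.90 Fz -0.08 yaw err(deg) -0.2 tilt [ 0.105 -0.034  9.999] z units -0.03
t 15.9 pos [ 0.463 -0.061  0.085] lever -20.5 deg turned 0.801 along 0.1086 push 5.68 inward 0.72 Fz -0.04 yaw err(deg) -0.3 tilt [ 0.142 -0.045  9.999] z units -0.02
```

```bash

python3 -m creep '[[0.16,-0.03,0,0.04,0.14,0.2]]' | grep -E "xxx"; python3 k.py
python3 -m creep '[[0.16,-0.03,0,0,0,0.22]]' | grep -E "xxx"; python3 k.py
python3 -m creep '[[0.16,-0.03,0,0,0,0.22]]' | grep -E "xxx"; python3 k.py
```

```text
t 16.0 pos [ 0.464 -0.058  0.085] lever -21.8 deg turned 0.824 along 0.1086 push 5.74 inward 1.26 Fz -1.13 yaw err(deg) 0.0 tilt [ 0.035 -0.018 10.   ] z units -0.03
t 16.1 pos [ 0.464 -0.056  0.085] lever -22.9 deg turned 0.843 along 0.1087 push 6.61 inward 1.65 Fz -0.27 yaw err(deg) -0.1 tilt [ 0.07  -0.028 10.   ] z units -0.03
t 16.2 pos [ 0.465 -0.054  0.085] lever -24.0 deg turned 0.863 along 0.1087 push 5.95 inward 1.51 Fz 0.66 yaw err(deg) -0.2 tilt [ 0.107 -0.039  9.999] z units -0.03
```

```bash
sleep 1; python3 k.py
```

```text
t 16.2 pos [ 0.465 -0.054  0.085] lever -24.0 deg turned 0.863 along 0.1087 push 5.95 inward 1.51 Fz 0.66 yaw err(deg) -0.2 tilt [ 0.107 -0.039  9.999] z units -0.03
```

```bash

python3 -m creep '[[0.16,-0.03,0,0.04,0.11,0.22]]' | grep -E "xxx"; python3 k.py
python3 -m creep '[[0.16,-0.03,0,0,0,0.22]]' | grep -E "xxx"; python3 k.py
python3 -m creep '[[0.16,-0.03,0,0,0,0.22]]' | grep -E "xxx"; python3 k.py
```

```text
t 16.3 pos [ 0.465 -0.052  0.085] lever -25.3 deg turned 0.885 along 0.1087 push 6.69 inward 1.10 Fz -1.49 yaw err(deg) -0.2 tilt [ 0.03  -0.011 10.   ] z units -0.03
t 16.4 pos [ 0.466 -0.05   0.085] lever -26.4 deg turned 0.904 along 0.1088 push 6.38 inward 1.54 Fz 0.25 yaw err(deg) -0.3 tilt [ 0.066 -0.02  10.   ] z units -0.03
t 16.5 pos [ 0.467 -0.048  0.085] lever -27.5 deg turned 0.923 along 0.1088 push 5.15 inward 1.31 Fz 1.43 yaw err(deg) -0.4 tilt [ 0.103 -0.031  9.999] z units -0.03
```

```bash

python3 -m creep '[[0.16,-0.03,0,0.04,0.11,0.25]]' | grep -E "xxx"; python3 k.py
python3 -m creep '[[0.16,-0.03,0,0,0,0.22]]' | grep -E "xxx"; python3 k.py
python3 -m creep '[[0.16,-0.03,0,0,0,0.22]]' | grep -E "xxx"; python3 k.py
```

```text
t 16.6 pos [ 0.467 -0.046  0.085] lever -28.8 deg turned 0.945 along 0.1089 push 5.45 inward 2.35 Fz -0.14 yaw err(deg) -0.5 tilt [ 0.027 -0.002 10.   ] z units -0.03
t 16.7 pos [ 0.468 -0.044  0.085] lever -29.8 deg turned 0.964 along 0.1089 push 6.06 inward 0.93 Fz 0.75 yaw err(deg) -0.7 tilt [ 0.064 -0.011 10.   ] z units -0.03
t 16.8 pos [ 0.469 -0.042  0.085] lever -30.9 deg turned 0.983 along 0.1090 push 5.75 inward 1.72 Fz 0.62 yaw err(deg) -0.8 tilt [ 0.101 -0.021  9.999] z units -0.03
```

```bash

python3 -m creep '[[0.16,-0.05,0,0.02,0.11,0.12]]' | grep -E "xxx"; python3 k.py
python3 -m creep '[[0.16,-0.03,0,0,0,0.2]]' | grep -E "xxx"; python3 k.py
python3 -m creep '[[0.16,-0.03,0,0,0,0.2]]' | grep -E "xxx"; python3 k.py
```

```text
t 16.9 pos [ 0.47  -0.039  0.085] lever -32.2 deg turned 1.006 along 0.1089 push 5.58 inward 4.41 Fz -1.21 yaw err(deg) -0.1 tilt [ 0.024 -0.023 10.   ] z units -0.03
t 17.0 pos [ 0.471 -0.038  0.085] lever -33.3 deg turned 1.024 along 0.1089 push 6.07 inward 1.96 Fz 0.56 yaw err(deg) -0.2 tilt [ 0.061 -0.034 10.   ] z units -0.03
t 17.1 pos [ 0.471 -0.036  0.085] lever -34.3 deg turned 1.042 along 0.1090 push 6.95 inward 1.41 Fz 3.23 yaw err(deg) -0.3 tilt [ 0.1   -0.045  9.999] z units -0.03
```

```bash

python3 -m creep '[[0.16,-0.03,0,0.04,0.1,0.2]]' | grep -E "xxx"; python3 k.py
python3 -m creep '[[0.16,-0.03,0,0,0,0.2]]' | grep -E "xxx"; python3 k.py
python3 -m creep '[[0.14,-0.03,0,0,0,0.18]]' | grep -E "xxx"; python3 k.py
```

```text
t 17.2 pos [ 0.472 -0.034  0.085] lever -35.2 deg turned 1.058 along 0.1091 push 8.78 inward 1.88 Fz 0.70 yaw err(deg) -0.4 tilt [ 0.047 -0.017 10.   ] z units -0.03
t 17.3 pos [ 0.473 -0.033  0.085] lever -35.8 deg turned 1.068 along 0.1091 push 9.52 inward 2.06 Fz 2.76 yaw err(deg) -0.9 tilt [ 0.103 -0.029  9.999] z units -0.03
t 17.4 pos [ 0.473 -0.033  0.085] lever -36.0 deg turned 1.072 along 0.1093 push 9.37 inward 2.10 Fz 3.61 yaw err(deg) -1.6 tilt [ 0.165 -0.043  9.999] z units -0.03
```

```bash

python3 -m creep '[[0.17,-0.03,0,0.04,0.16,0.05]]' | grep -E "xxx"; python3 k.py
python3 -m creep '[[0.18,-0.03,0,0,0,0]]' | grep -E "xxx"; python3 k.py
```

```text
t 17.5 pos [ 0.473 -0.032  0.085] lever -36.7 deg turned 1.083 along 0.1092 push 9.80 inward 3.55 Fz 2.55 yaw err(deg) -1.0 tilt [ 0.07  -0.017 10.   ] z units -0.03
t 17.6 pos [ 0.474 -0.031  0.085] lever -37.1 deg turned 1.090 along 0.1091 push 10.86 inward 2.90 Fz 3.06 yaw err(deg) -0.5 tilt [ 0.14  -0.031  9.999] z units -0.03
```

```bash

python3 -m creep '[[0.19,-0.01,0,0.03,0.05,0]]' | grep -E "xxx"; python3 k.py
python3 -m creep '[[0.17,-0.01,0,0,0,0]]' | grep -E "xxx"; python3 k.py
```

```text
t 17.7 pos [ 0.474 -0.03   0.085] lever -37.5 deg turned 1.097 along 0.1090 push 10.53 inward 1.61 Fz 4.37 yaw err(deg) 0.1 tilt [ 0.17  -0.005  9.999] z units -0.03
t 17.8 pos [ 0.474 -0.03   0.085] lever -37.5 deg turned 1.098 along 0.1090 push 10.56 inward 2.65 Fz 3.56 yaw err(deg) 0.3 tilt [ 0.254 -0.008  9.997] z units -0.03
```

```bash

python3 -m creep '[[0.2,-0.01,0,0,0,0]]' | grep -E "xxx"; python3 k.py
python3 -m creep '[[0.2,-0.01,0,0,0,0]]' | grep -E "xxx"; python3 k.py
```

```text
t 17.9 pos [ 0.475 -0.03   0.085] lever -37.8 deg turned 1.102 along 0.1089 push 12.83 inward 2.66 Fz 5.42 yaw err(deg) 0.7 tilt [ 0.344 -0.012  9.994] z units -0.02
t 18.0 pos [ 0.475 -0.03   0.086] lever -37.9 deg turned 1.104 along 0.1089 push 12.37 inward 2.25 Fz 5.26 yaw err(deg) 1.0 tilt [ 0.442 -0.015  9.99 ] z units -0.02
```

```bash

python3 -m creep '[[-0.3,0,0,0,0,0],[-0.8,0,0,0,0,0],[-0.8,0,0,0,0,0],[-0.6,0,-0.3,0,0,0]]' | grep -E "pos|force"
python3 -m creep '[[0,0,-1,0,0,0],[0,0,-1,0,0,0],[0,0,-1,0,0,0],[0,0,-1,0,0,0],[0,0,-1,0,0,0],[-0.6,-0.2,-0.4,0,0,0],[-0.6,-0.2,0,0,0,0],[0,0,0,0,0,0]]' | grep -E "pos|force"
python3 - <<'E'
from h import *
u=np.array([.9948,-.1017]);v=np.array([.1017,.9948]);O=np.array([.6776,.0407]);A=np.array([.5705,-.084])
for n in ("scene","top"):
    p=ctrl.camera(n); cv2.imwrite(f"pics/{n}3.png",p['pixels'])
    for l,z in (("tray_pull",.056),("knob_grip",.09),("stake",.135),("press",.135)):
        for d in ctrl.tip_of(p,l)[:1]:
            w=w2(p,d['at'],z=z); e=A-w[:2]; print(n,l,d['p'],d['at'],w,'bench',(w[:2]-O)@u,'lever',np.degrees(np.arctan2(e[1],e[0])))
    q=cloud(p); b=np.stack([(q[...,:2]-O)@u,(q[...,:2]-O)@v,q[...,2]],-1)
    m=(abs(b[...,2]-.06)<.02)&(abs(b[...,1])<.03)&(b[...,0]>-.2)&(b[...,0]<-.115)
    if m.sum(): print(m.sum(),np.percentile(b[m],[1,10],axis=0))
s=cv2.imread('pics/scene3.png');t=cv2.imread('pics/top3.png')
a=cv2.resize(s[150:300,240:440],(533,400),interpolation=2);b=cv2.resize(t[200:350,220:400],(480,400))
cv2.imwrite('pics/c3.png',cv2.resize(cv2.hconcat([a,b]),(800,316)))
E
```

```text
ee_pos: [0.4353, -0.079, 0.0948]
ft_force: [0.4, -0.4, -0.1]
ee_pos: [0.4065, -0.0921, 0.2346]
ft_force: [1.2, -0.4, 0.2]
scene knob_grip 0.72 [219.5, 336.4] [ 0.4861874  -0.01854924  0.09      ] bench -0.18439160776968958 lever -37.82171812818511
scene stake 0.66 [302.5, 288.7] [ 0.69093095 -0.06333781  0.135     ] bench 0.023842270198688304 lever -170.26461771652657
scene press 0.78 [346.1, 397.1] [0.73632608 0.10695904 0.135     ] bench 0.05168215903963842 lever -130.97057742370953
top tray_pull 0.64 [245.2, 268.8] [0.53210633 0.05339899 0.056     ] bench -0.14602858690031156 lever -74.38793939682465
top stake 0.84 [146.3, 343.7] [ 0.68739467 -0.06767602  0.135     ] bench 0.020765575966260594 lever -172.05023170345464
top press 0.95 [113.9, 241.5] [0.73712415 0.10404911 0.135     ] bench 0.052772017290356195 lever -131.54309927023687
452 [[-0.14392323 -0.01138567  0.05192807]
 [-0.14272406 -0.00705919  0.06171955]]
```

View pics/c3.png

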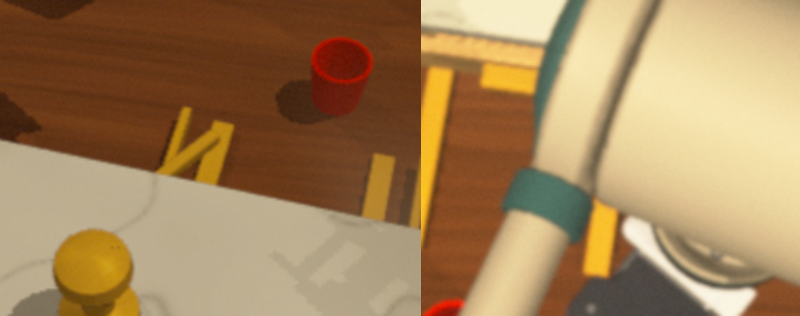

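The lever stayed at -37.8°, and the tray pull, stake and press handle haven't moved. The robot is clear of everything, so I'm handing in.

```bash
python3 -c "
from bench import ctrl
print(ctrl.finish_job())"
```

```text
the job is handed in; nothing more can be done
None
```

I pushed the tray home to its stop, then turned the clamp knob until its finger bore on the tray, tightened it, let go and handed the job in. No verdict came back.

- **Tray:** It slid at about 3 N and met a rigid stop, which I confirmed by pressing with about 19 N forward (about 24 N in all, counting the upward part). Depth readings after the push and again at the end put the pull face at bench x of about -144 mm. That leaves the tray's origin about 4 mm short of nominal, within the 8 mm allowed. The network's own estimate of the pull point was 2–3 mm further out, still inside.
- **Knob:** It turned freely at about 5.9 N, and the finger met the panel after about 1.04 rad. I stopped at 1.10 rad. The last readings scattered: 10.5, 10.6, 12.8 and 12.4 N, about 11.6 N on average, so the two highest single readings were above the 12 N snug limit. By lever travel the push would be about 12.3 N. From these I estimate 10–13 N of finger force on the tray; I could not measure it directly.
- **After letting go:** The lever stayed at -37.8°, and the wrist force was back to its noise level. The stake and press handle were where they started, within the cameras' few millimetres.
- **Not checked:** The cup and cezve were hidden under the slab once the tray was shut, so I never saw them standing at the end. The push was slow (about 50 mm/s) and met no jolt.

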